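# Fit the T-handle to the garage-door lock and shoot its bolts

## Task

Take the T-handle out of the drilled wooden block, fit its square spindle down through the brass hub of the garage-door lock until the collar sits fully home on the lock case, then turn the handle clockwise to the stop, so that the two bolts are fully shot and the bar lies along the lock, and let go. The hub has been left part-turned, so feel for its square with light pressure; never force the spindle or wrench it against the stop, and leave everything else on the bench as it is.

Things in the scene. Friction and masses are not known exactly. Their poses are not given: they have to be found in the camera images.
- handle_grip (a point): Centre of the grip bar of a black T-handle (0.3 kg) that stands upright in the tool block at any yaw. The bar is 100 mm long along this frame's y, 16 mm wide along x (pinch it across this) and 18 mm high, 9 mm above and below this point. z is up. Below it a 14 mm neck, then the collar. Its pose is given wherever it is, in the hand too.
- handle_collar (a point): Centre of the underside of the handle's collar (40 mm diameter, 4 mm thick), 37 mm below the centre of the grip bar. It rests on the block now and must rest on the lock case in the end.
- spindle_tip (a point): Lower end of the handle's steel spindle, 45 mm below the collar's underside. The spindle is 12 mm square, its sides parallel to the handle's x and y, with a blunt end (edges only just broken, 0.6 mm). It stands 45 mm deep in the block: lift straight up by 60 mm to clear it.
- lock: Garage-door lock on its back on a 160 x 340 x 40 mm timber, all fixed to the bench; origin at the centre of the timber's underside, y along the lock (the line of its two steel bolts), z up. Grey case 72 x 140 mm with a flat top, 60 mm above the bench; the brass hub, 34 mm diameter, is in its middle. Turning the hub clockwise seen from above drives both bolts outwards.
- lock_mouth (a point): Centre of the hub's mouth, level with the case's top; axes as the lock's. A round countersink, 23 mm wide above, 17.8 mm below and 4 mm deep, centres the spindle's end, which stops on its floor if not matched. Below it the 13.2 mm square hole goes on, 60 mm deep in all. It matches within about 0.1 rad. A push of 3 to 8 N is enough; over some 25 N is forcing it.
- lock_hub (a point): Middle of the brass hub, 10 mm below the mouth; axes as the lock's. The hub turns about z but its turn is NOT measured. It stands part-turned: the spindle fits with the bar somewhere between across the lock and along it, turned anticlockwise (from above) from the lock's y by less than a quarter turn, either end first. A quarter turn off, the bar would end across the lock: wrong.
- lock_case (a point): Middle of the case's top between hub and one bolt, 50 mm along the lock's +y from the mouth. The hub is stiff, about 0.2 N m: a lightly rubbing spindle does not turn it, and it stays where it is left. Turned clockwise it meets the stop, bolts fully shot, just as the bar lies along the lock's y (within 0.1 rad, for the play of the square); do not wrench it further.
- block: Fixed beech tool block, 90 x 170 x 60 mm; origin at the centre of its underside, z up. The T-handle stands in its largest hole, 40 mm along +y from the centre; a steel punch and a brass drift stand in the two others, 95 to 105 mm from the handle, reaching 105 mm and 68 mm above the bench.
- punch_mid (a point): Bystander: steel punch, 11 mm diameter, 95 mm long, upright in the block; this is its mid-length.
- drift_mid (a point): Bystander: brass drift, 11 mm diameter, 58 mm long, upright in the block; this is its mid-length.
- keep: Bystander: steel bolt keep, 26 x 70 x 15 mm, lying on the lock's timber beside the case; origin at the centre of its underside.
- grease: Bystander: green grease tin, 80 mm diameter, 65 mm high, at the far side; origin at the centre of its underside.
- hammer: Bystander: hammer lying at the far side.
- screwdriver: Bystander: yellow screwdriver lying at the left.
- spanner: Bystander: spanner lying at the far side.
There are look-alikes about, which are no part of the job. What is shaped like the part that bears handle_grip but turquoise is not meant.

How it is judged:
On the way, in this order (a step that is already met when the one before it is completed fails the run):
1. the spindle is threaded through the hub and the collar is home on the lock case (z of handle_grip in the frame of lock_mouth below 0.0395 m and horizontal distance between handle_grip and lock_mouth below 0.004 m and angle between handle_grip's own z axis and vertical below 0.08 rad), for 0.2 s.
2. the handle is turned to the stop, its bar along the lock, still home (angle between the y axis of handle_grip and the y axis of lock_mouth, either way round below 0.12 rad and z of handle_grip in the frame of lock_mouth below 0.0395 m and horizontal distance between handle_grip and lock_mouth below 0.004 m), for 0.2 s.
At the end, for the whole second after the job is handed in: The T-handle stands upright in the lock's hub, its collar on the case within 2.5 mm and its axis on the hub's within 4 mm, its bar along the lock (bolts fully shot) within 0.12 rad, released and at rest (all of step 2 and angle between handle_grip's own z axis and vertical below 0.08 rad and linear speed of handle below 0.01 m/s); the robot touches nothing.
It fails at once if the spindle is forced into the lock (contact force over 40 N before the collar is home) (contact force between handle and lock above 40 N and z of handle_grip in the frame of lock_mouth above 0.0395 m).
It fails at once if the handle is rammed home or wrenched against the stop (contact force over 120 N) (contact force between handle and lock above 120 N).
It fails at once if the punch or the drift in the block is moved by more than 20 mm (distance of any of punch_mid, drift_mid from where it was at the start of the episode above 0.02 m).
It fails at once if another thing on the bench is moved by more than 20 mm (distance of any of keep, grease, hammer, screwdriver, spanner from where it was at the start of the episode above 0.02 m).
It also fails if it takes over 72 s, if anything falls off the work surface, if the arm or the gripper's body presses on something with over 40 N, if the wrist force passes 120 N, or if a joint passes its speed limit or range.

## Robot

A 7-joint arm with a two-finger parallel gripper is mounted at the origin on the work surface. World frame = base frame: x ahead of the robot, y to its left, z up, the work surface at z = 0. Lengths are in m, angles in rad, forces in N, time in s.
With the tool pointing down it reaches from about 0.4 to 0.85 m from the base axis. Payload 6.9 kg.
Tool frame: the origin (TCP) lies midway between the tips of the shut fingers; the grasp point (between the pads) lies behind it (ctrl.pinch_z is the z of the grasp point in the tool frame, in m); z points along the fingers, y is the direction in which the jaws open and shut (so a half turn about z gives the same grasp; the last joint's range is limited). The gripper opens to 85 mm and grips with 20 to 120 N. Pads are 22 mm wide; open, the fingers measure 114 mm over their backs; the gripper's body (76 mm by 85 mm) begins 54 mm behind the grasp point. The pads swing forward as they close: fully open they stand 13 mm farther back than shut.
Start: joints at [-1.181, 0.507, -0.238, 1.5, 0.126, 1.149, -0.155], TCP at [0.175, 0.6, 0.231] pointing down, gripper open.
Joint ranges: [-3.08, 3.08], [-0.24, 2.05], [-1.43, 1.35], [0, 2.5], [-1.52, 4.66], [0.17, 1.96], [-2.89, 2.89]. Speed limits (rad/s): [2.39, 2.39, 3.14, 3.14, 3.14, 3.14, 3.14].

## Interface

Orientations are given as a unit quaternion [w, x, y, z].
In Python, from station import ctrl, get_state, vision, ticket, models gives the robot as it stands. Calls block until the motion is done:
- ctrl.movep(position, orientation): joint-space move of the TCP to a pose.
- ctrl.movel(position, frame=None, max_speed=0.15): straight line of the TCP; frame=None keeps the orientation; max_speed is the mean speed in m/s.
- ctrl.set_joints(angles): joint-space move.
- ctrl.ungrasp() and ctrl.close_gripper(force=None): open the fingers fully, or close them until they stop; force is the grip in N (None keeps the last).
- ctrl.pause(seconds).
- ctrl.ik(position, orientation): joint angles nearest the present ones, or None.
- get_state(): the state.
- vision.grab_frame(name): name is "scene" or "top" or "wrist"; returns (picture, depth): 480x640x3 uint8, blue, green, red; 480x640 float32, m along the optical axis (not along the pixel's ray), 0 where there is no reading.
- vision.camera_info(name): a dict with "mtx" (3x3 intrinsics, pixels), "R" (3x3) and "t" (3): a world point X has camera coordinates R X + t; the wrist camera has in their place "hand_eye" (4x4, takes a point from camera to tool coordinates, whose origin is the TCP and whose axes are the flange's). Camera axes: x right, y down, z forward; pixel columns grow to the right and rows downward; lengths in m; the calibration is good to about 2 mm. The wrist camera is an equidistant fisheye: a pixel r from the principal point sees the ray r / f radians off the axis. A picture is of the moment at which its call begins: read the wrist's pose just before it. camera_info takes no time and is no camera call.
A pose or a line that the arm cannot do raises ctrl.Unreachable and nothing moves.
- ticket.close_job(): hands the job in, once; it reports no verdict.
Trained networks look in the newest picture that a camera, given by its name, has taken for a name from the list of things; names that differ only in an ending like _2 or _b are one class to them, and where a whole thing is asked for, a point or a joint stands for the part that bears it (a point fixed in the world has none). Each returns a list of dicts, best first, with "p" (0 to 1); they miss things now and then, are a little off and sometimes report something else, mostly with a low value. They report only what shows in the picture. A call takes as long as a camera call. They do not tell look-alikes from the thing itself.
- models.recognise(camera, target): "point" ([column, row] in pixels, amid what is visible of it).
- models.masks_of(camera, target): "mask" (480x640 bool, what is visible of it) and "point" ([column, row] in pixels, amid what is visible of it).
The state is a dict: "time": time; "qpos": joint angles; "qd": joint speeds; "tau": joint torques, N m; "tcp_pos": TCP position; "eef_rot": TCP orientation; "contact_force": force on the tool from outside, world axes, zero at the start; "wrist_torque": the same for the moment, N m; "width": finger opening in m.
Only numpy, scipy, OpenCV 4.12 (cv2) and the standard library are available. Lean on these libraries where they do the work, as an engineer would, in place of code of your own. Each camera call takes 0.05 s, during which the arm holds its last target. There are 200 camera calls.

## Working session

There is one attempt and no reset: what is moved stays moved. The work goes in short steps, each a Python script; the robot and the scene stay as the last script left them, time stands still between calls to the robot, and variables do not carry over. Pictures are saved under pics/ and viewed, about 8 in all and at most 12, crops included, and the job is handed in when it is done.

```bash
ls; mkdir -p pics; cat > h.py <<'E'
import numpy as np, cv2
from station import ctrl, get_state, vision, ticket, models
from scipy.spatial.transform import Rotation as Ro
def world(cam,dep,mask):
    c=vision.camera_info(cam);K=np.array(c["mtx"]);R=np.array(c["R"]);t=np.array(c["t"])
    v,u=np.nonzero(mask&(dep>0));z=dep[v,u]
    P=np.stack([(u-K[0,2])/K[0,0]*z,(v-K[1,2])/K[1,1]*z,z],1)
    return (P-t)@R
def down(yaw): # tool z down, tool y axis at world angle yaw
    y=np.array([np.cos(yaw),np.sin(yaw),0]);z=np.array([0,0,-1.]);x=np.cross(y,z)
    q=Ro.from_matrix(np.stack([x,y,z],1)).as_quat();return [q[3],q[0],q[1],q[2]]
E
python3 - <<'E'
from h import *
s=get_state();print(s['time'],ctrl.pinch_z,s['tcp_pos'],s['eef_rot'],s['width'])
for cam in("top","scene"):
    im,d=vision.grab_frame(cam);cv2.imwrite(f"pics/{cam}0.png",im);np.save(f"{cam}_d.npy",d)
    for n in("handle_grip","lock","block","punch_mid","drift_mid","keep","lock_hub"):
        for r in models.masks_of(cam,n)[:3]:
            m=r["mask"];P=world(cam,d,m)
            print(cam,n,round(r["p"],2),np.round(r["point"]),m.sum(),np.round(np.median(P,0),3) if len(P) else "",np.round(np.percentile(P,98,0),3) if len(P) else "")
E
```

```text
pics
0.0 -0.0187 [0.17491956 0.59949317 0.23041825] [-1.22708323e-04  1.41412253e-01  9.89950381e-01 -8.95836315e-04] 0.08562501949897976
top handle_grip 0.89 [217. 256.] 437 [0.492 0.308 0.089] [0.525 0.34  0.095]
top handle_grip 0.84 [277. 337.] 445 [0.318 0.172 0.09 ] [0.352 0.205 0.095]
top handle_grip 0.82 [372. 327.] 486 [ 0.34  -0.037  0.09 ] [ 0.37  -0.001  0.095]
top lock 0.76 [458. 239.] 10178 [ 0.536 -0.243  0.042] [ 0.623 -0.074  0.064]
top block 0.69 [301. 258.] 2550 [0.492 0.121 0.06 ] [0.549 0.208 0.065]
top keep 0.77 [430. 209.] 336 [ 0.604 -0.177  0.046] [ 0.617 -0.144  0.059]
top lock_hub 0.8 [460. 237.] 10410 [ 0.537 -0.24   0.042] [ 0.625 -0.074  0.064]
scene handle_grip 0.93 [197. 254.] 602 [ 0.347 -0.042  0.087] [ 0.375 -0.007  0.092]
scene handle_grip 0.9 [316. 198.] 690 [0.479 0.162 0.098] [0.495 0.209 0.106]
scene handle_grip 0.85 [292. 142.] 556 [0.333 0.319 0.078] [0.373 0.443 0.091]
scene lock 0.64 [313. 239.] 3400 [0.506 0.089 0.057] [0.557 0.213 0.061]
scene lock 0.63 [225. 404.] 20279 [ 0.55  -0.259  0.04 ] [ 0.63  -0.081  0.061]
scene block 0.77 [312. 240.] 3400 [0.506 0.088 0.057] [0.557 0.208 0.061]
scene punch_mid 0.68 [318. 235.] 122 [0.527 0.082 0.082] [0.531 0.087 0.104]
scene drift_mid 0.51 [301. 238.] 35 [0.488 0.08  0.065] [0.492 0.085 0.068]
scene keep 0.84 [282. 380.] 654 [ 0.608 -0.184  0.048] [ 0.619 -0.147  0.056]
scene lock_hub 0.61 [227. 404.] 20328 [ 0.55  -0.259  0.04 ] [ 0.63  -0.081  0.061]
```

View pics/top0.png

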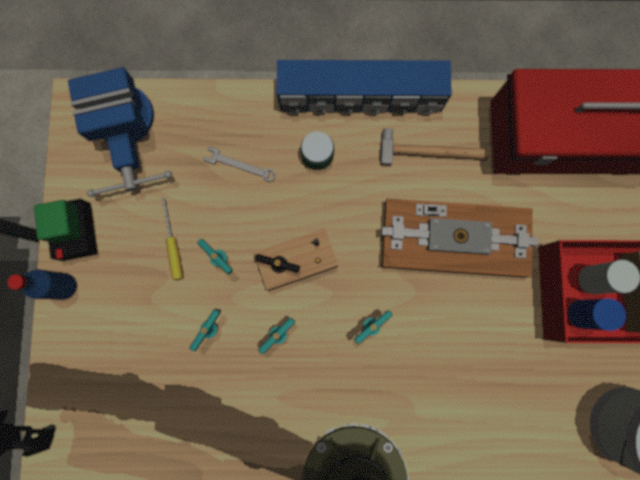

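View pics/scene0.png

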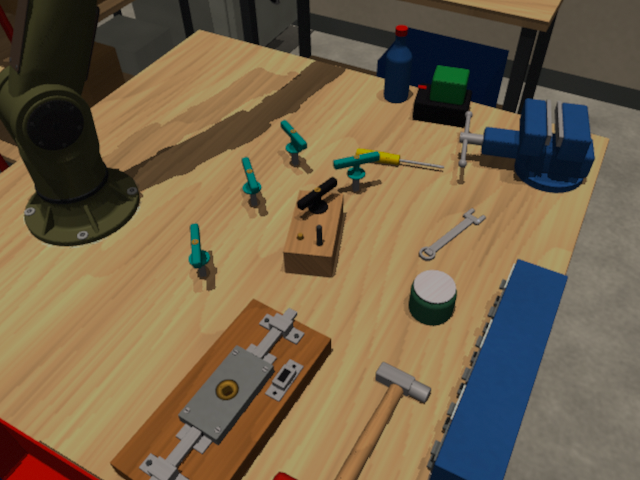

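The black T-handle stands in the block at top-view (277,263). The turquoise ones are decoys. The lock's hub is at about (461,236), with the lock running roughly along image-horizontal. Next I'll measure these from the saved frames.

```bash
cat > m.py <<'E'
from h import *
for cam in("top","scene"):
    im=cv2.imread(f"pics/{cam}0.png");d=np.load(f"{cam}_d.npy")
    A=world(cam,d,np.ones_like(d,bool)); c=im[d>0].astype(int)
    def box(n,m,cc=A):
        P=cc[m]
        if len(P)<5: print(cam,n,len(P));return
        r=cv2.minAreaRect(P[:,:2].astype(np.float32)*1000)
        w=P[:,:2]-P[:,:2].mean(0);e=np.linalg.svd(w,full_matrices=False)[2][0]
        print(cam,n,len(P),"mean",P.mean(0).round(4),"rect",np.round(r[0],1),np.round(r[1],1),"axis deg",np.degrees(np.arctan2(e[1],e[0])).round(1))
    near=(abs(A[:,0]-.49)<.1)&(abs(A[:,1]-.13)<.12)
    dark=c.max(1)<60
    box("bar",near&(A[:,2]>.096)&(A[:,2]<.12)&(np.hypot(A[:,0]-.48,A[:,1]-.165)<.075))
    box("blocktop",near&(abs(A[:,2]-.06)<.006)&~dark)
    L=(abs(A[:,0]-.54)<.12)&(abs(A[:,1]+.24)<.2)
    sat=c.max(1)-c.min(1)
    box("case",L&(abs(A[:,2]-.06)<.006)&(np.hypot(A[:,0]-.536,A[:,1]+.24)<.095))
    box("timber",L&(abs(A[:,2]-.04)<.006))
    box("hub",L&(sat>45)&(A[:,2]>.03)&(np.hypot(A[:,0]-.536,A[:,1]+.24)<.03))
    for n,p in(("punch",(.527,.082)),("drift",(.488,.082))): box(n,(np.hypot(A[:,0]-p[0],A[:,1]-p[1])<.02)&(A[:,2]>.066))
E
python3 m.py
```

```text
top bar 346 mean [0.476  0.1692 0.1056] rect [476.5 169.7] [99.3 16.2] axis deg 74.5
top blocktop 2519 mean [0.4907 0.1264 0.0603] rect [490.1 132.1] [ 90.8 169.7] axis deg 112.2
top case 2132 mean [ 0.5452 -0.2386  0.0601] rect [ 543.8 -240.8] [184.4 105.4] axis deg -97.2
top timber 6894 mean [ 0.5393 -0.2419  0.0409] rect [ 541.8 -258.7] [387.7 180.2] axis deg -93.4
top hub 83 mean [ 0.5429 -0.2408  0.0584] rect [ 532.  -241.8] [50.7 25.7] axis deg -179.0
top punch 31 mean [0.5234 0.0863 0.097 ] rect [523.8  87. ] [ 9.1 10.7] axis deg -136.3
top drift 17 mean [0.4865 0.0837 0.0683] rect [487.1  87.1] [13.3 17.4] axis deg -115.2
scene bar 371 mean [0.4783 0.1648 0.1026] rect [476.6 167.7] [100.8  19. ] axis deg -105.7
scene blocktop 2313 mean [0.498  0.115  0.0582] rect [489.9 131. ] [ 90.5 174.9] axis deg -77.1
scene case 4276 mean [ 0.5462 -0.2452  0.0583] rect [ 543.6 -241.4] [183.8 108.9] axis deg -95.9
scene timber 13065 mean [ 0.5434 -0.2487  0.039 ] rect [ 544.1 -241.4] [341.5 163.3] axis deg -100.4
scene hub 262 mean [ 0.543  -0.2415  0.0574] rect [ 534.4 -242.6] [53.4 31.3] axis deg -5.7
scene punch 101 mean [0.5269 0.0827 0.0874] rect [525.8  84. ] [11.4  9.3] axis deg 36.1
scene drift 9 mean [0.4868 0.0819 0.0671] rect [487.1  81.3] [5.6 9.6] axis deg 129.6
```

```bash
python3 - <<'E'
from h import *
for y in range(-280,281,20):
    q=ctrl.ik([.543,-.241,.18],down(np.radians(y)));q2=ctrl.ik([.476,.169,.18],down(np.radians(y)))
    print(y,None if q is None else (round(q[0],2),round(q[4],2),round(q[6],2)),None if q2 is None else (round(q2[0],2),round(q2[4],2),round(q2[6],2)))
ctrl.movep([.543,-.241,.24],down(np.radians(-4)))
s=get_state();print(s['time'],s['qpos'],s['tcp_pos'])
im,d=vision.grab_frame("wrist");cv2.imwrite("pics/w1.png",im);np.save("w1d.npy",d)
np.savez("w1.npz",p=s['tcp_pos'],q=s['eef_rot'])
c=vision.camera_info("wrist");print(c)
E
```

```text
-280 (np.float64(0.15), np.float64(-0.21), np.float64(1.98)) (np.float64(-0.32), np.float64(0.04), np.float64(0.96))
-260 (np.float64(0.17), np.float64(-0.19), np.float64(2.3)) (np.float64(-0.26), np.float64(0.08), np.float64(1.27))
-240 (np.float64(0.19), np.float64(-0.17), np.float64(2.64)) (np.float64(-0.18), np.float64(0.14), np.float64(1.55))
-220 (np.float64(1.04), np.float64(0.74), np.float64(2.11)) (np.float64(-0.12), np.float64(0.18), np.float64(1.86))
-200 (np.float64(-0.23), np.float64(-0.74), np.float64(-2.4)) (np.float64(-0.05), np.float64(0.22), np.float64(2.16))
-180 (np.float64(-0.23), np.float64(-0.74), np.float64(-2.05)) (np.float64(0.02), np.float64(0.28), np.float64(2.45))
-160 (np.float64(-0.23), np.float64(-0.74), np.float64(-1.7)) (np.float64(0.08), np.float64(0.33), np.float64(2.75))
-140 (np.float64(-0.16), np.float64(-0.6), np.float64(-1.48)) (np.float64(-1.09), np.float64(-0.65), np.float64(-2.11))
-120 (np.float64(-0.07), np.float64(-0.46), np.float64(-1.27)) (np.float64(-1.09), np.float64(-0.65), np.float64(-1.76))
-100 (np.float64(-0.22), np.float64(-0.7
[... 2254 characters left out ...]
oat64(-0.73), np.float64(-0.24), np.float64(-1.52))
4.0083 [-0.1091912   0.56102945  0.82116292  1.58027132 -0.43293557  1.19171808
  0.73025788] [ 0.54344744 -0.24002837  0.23979249]
{'mtx': array([[371.64829954,   0.        , 322.61495665],
       [  0.        , 371.64829954, 233.61355426],
       [  0.        ,   0.        ,   1.        ]]), 'hand_eye': array([[-1.11584024e-03, -9.46229798e-01, -3.23493315e-01,
         8.32582249e-02],
       [ 9.99998964e-01, -7.61599533e-04, -1.22163548e-03,
         2.86071085e-04],
       [ 9.09575534e-04, -3.23494343e-01,  9.46229667e-01,
        -1.41961309e-01],
       [ 0.00000000e+00,  0.00000000e+00,  0.00000000e+00,
         1.00000000e+00]])}
```

View pics/w1.png

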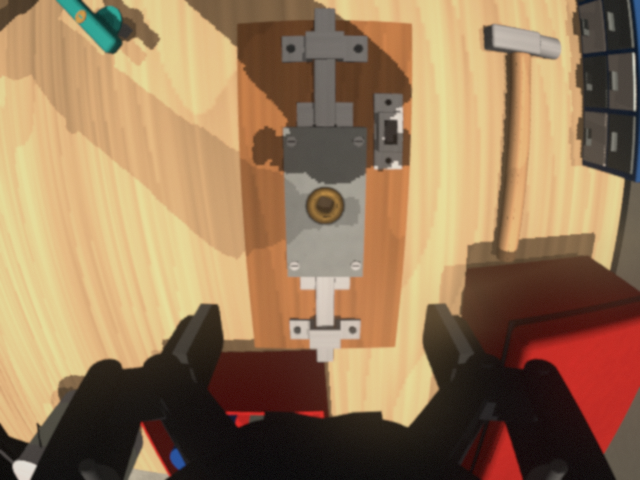

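Image-up is about the lock's +y, and the hub is at (325,206) with its bore just visible. I'll rectify the z=0.06 plane to get the lock's axis, the hub's centre and the square's turn.

```bash
cat >> h.py <<'E'
def ortho(im,p,q,cx,cy,half,res,z):
    """top-down map of plane z: rows down = -y... image right=+x, up=+y"""
    c=vision.camera_info("wrist");K=c["mtx"];H=np.array(c["hand_eye"])
    T=np.eye(4);T[:3,:3]=Ro.from_quat([q[1],q[2],q[3],q[0]]).as_matrix();T[:3,3]=p
    M=np.linalg.inv(T@H)
    n=int(2*half/res);g=(np.arange(n)+.5)*res-half
    X,Y=np.meshgrid(cx+g,cy-g);P=np.stack([X,Y,np.full_like(X,z)],-1)@M[:3,:3].T+M[:3,3]
    r=np.hypot(P[...,0],P[...,1]);th=np.arctan2(r,P[...,2]);s=th/np.maximum(r,1e-9)*K[0,0]
    return cv2.remap(im,(P[...,0]*s+K[0,2]).astype(np.float32),(P[...,1]*s+K[1,2]).astype(np.float32),cv2.INTER_CUBIC)
E
python3 - <<'E'
from h import *
im=cv2.imread("pics/w1.png");w=np.load("w1.npz")
o=ortho(im,w['p'],w['q'],.543,-.241,.1,.0004,.06)
h=ortho(im,w['p'],w['q'],.543,-.241,.025,.0001,.06)
h2=ortho(im,w['p'],w['q'],.543,-.241,.025,.0001,.056)
h=cv2.convertScaleAbs(h,alpha=1.5);h2=cv2.convertScaleAbs(h2,alpha=2.5)
pad=lambda a:cv2.copyMakeBorder(cv2.resize(a,(400,400)),0,100,0,0,0)
cv2.imwrite("pics/o1.png",np.hstack([cv2.resize(o,(400,400)),cv2.resize(h2,(400,400))]))
E
```

```text
(no output)
```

View pics/o1.png

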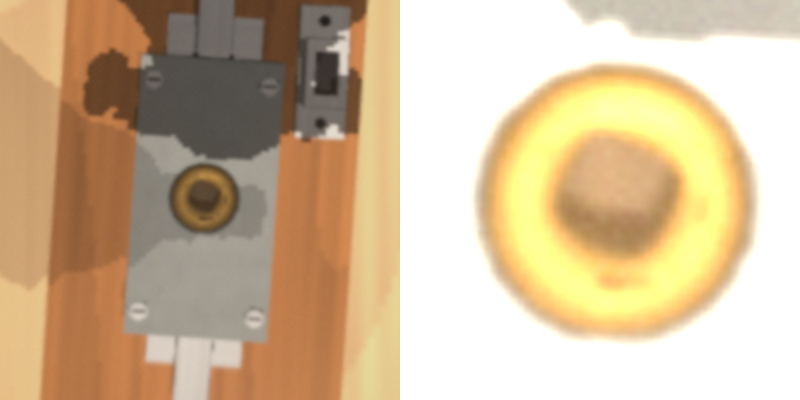

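```bash
python3 - <<'E'
from h import *
ctrl.movel([.538,-.312,.105],max_speed=.15)
s=get_state();print(s['time'],s['tcp_pos'])
im,d=vision.grab_frame("wrist");cv2.imwrite("pics/w2.png",im)
np.savez("w2.npz",p=s['tcp_pos'],q=s['eef_rot'])
o=ortho(im,s['tcp_pos'],s['eef_rot'],.545,-.240,.09,.00045,.06)
h2=ortho(im,s['tcp_pos'],s['eef_rot'],.545,-.240,.02,.0001,.056)
cv2.imwrite("pics/o2.png",np.hstack([o,cv2.convertScaleAbs(h2,alpha=1.6)]))
E
```

```text
5.225 [ 0.53856676 -0.3118383   0.1057926 ]
```

View pics/o2.png

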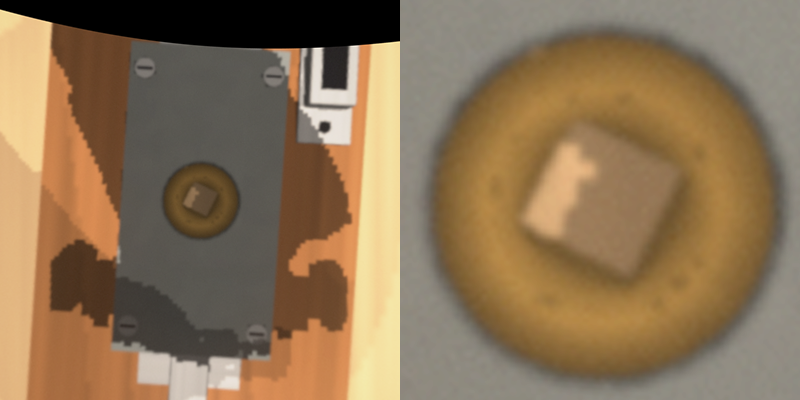

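The bore's square axes are at about 60.5° and 150.5° in the world. The lock's y is at about 86.5°, so the bar has to go in at 150.5°. The hub centre is about (0.5455, -0.2403). Next, a close look at the handle.

```bash
python3 - <<'E'
from h import *
ctrl.movel([.538,-.28,.2],max_speed=.2)
ctrl.movep([.476,.169,.19],down(np.radians(-15.5)))
s=get_state();print(s['time'],s['tcp_pos'],s['contact_force'],s['wrist_torque'])
im,d=vision.grab_frame("wrist");cv2.imwrite("pics/w3.png",im)
np.savez("w3.npz",p=s['tcp_pos'],q=s['eef_rot'])
o=ortho(im,s['tcp_pos'],s['eef_rot'],.4765,.169,.08,.0002,.106)
m=((o.max(2)<75)).astype(np.uint8)
cv2.imwrite("pics/o3.png",np.hstack([cv2.resize(o,(400,400)),cv2.cvtColor(cv2.resize(m*255,(400,400)),cv2.COLOR_GRAY2BGR)]))
E
```

```text
7.5833 [0.47656652 0.16782713 0.19007956] [-0.06108388 -0.42701958  0.4047274 ] [-0.00343489 -0.02803742  0.01610812]
```

View pics/o3.png

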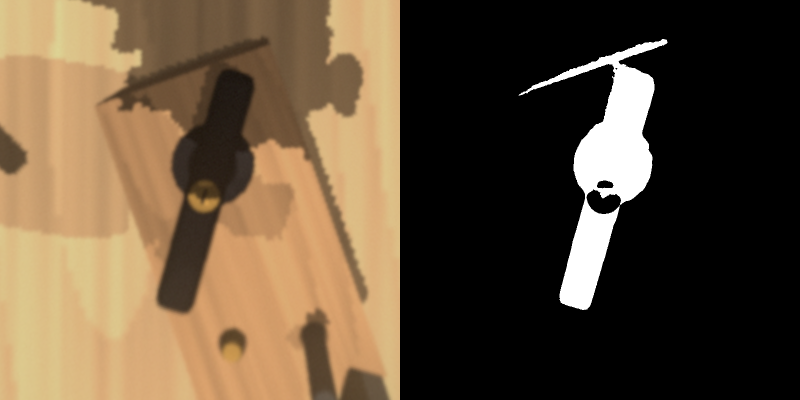

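```bash
python3 - <<'E'
from h import *
q=down(np.radians(-15.1))
ctrl.movel([.4785,.171,.12],frame=q,max_speed=.1)
ctrl.movel([.4785,.171,.0785],max_speed=.06)
s=get_state();print(s['time'],s['tcp_pos'],s['contact_force'])
ctrl.close_gripper(60)
s=get_state();print(s['time'],s['tcp_pos'],s['contact_force'],s['wrist_torque'],s['width'])
p=s['tcp_pos']
ctrl.movel([.4785,.171,.155],max_speed=.08)
s=get_state();print(s['time'],s['tcp_pos'],s['contact_force'],s['wrist_torque'],s['width'])
ctrl.movel([.4785,.171,.17],max_speed=.1)
ctrl.movep([.5455,-.2403,.17],down(np.radians(60.5)))
s=get_state();print(s['time'],s['tcp_pos'],s['contact_force'],s['wrist_torque'],s['width'],s['qpos'])
im,d=vision.grab_frame("wrist");cv2.imwrite("pics/w4.png",im)
np.savez("w4.npz",p=s['tcp_pos'],q=s['eef_rot'])
E
```

```text
9.325 [0.47869588 0.17089547 0.07860907] [-0.15449204 -0.10645123  0.65356243]
9.9667 [0.47856479 0.17105891 0.07876259] [-1.43872674  0.93579414  3.57095141] [ 0.01683251  0.27156566 -0.00281646] 0.015161374291533814
11.075 [0.47813661 0.17104324 0.15454828] [ 0.44041238  0.49299801 -2.61870409] [-0.00011108  0.04128921 -0.00495626] 0.014977420379434682
12.95 [ 0.54580607 -0.23888131  0.16955467] [ 0.60975011  1.01765081 -3.62615944] [ 0.01305433 -0.01027662  0.02150717] 0.015090039383132237 [ 0.08187094  0.55229365  0.468099    1.67462852 -0.28905026  0.98482768
  1.70821285]
```

View pics/w4.png

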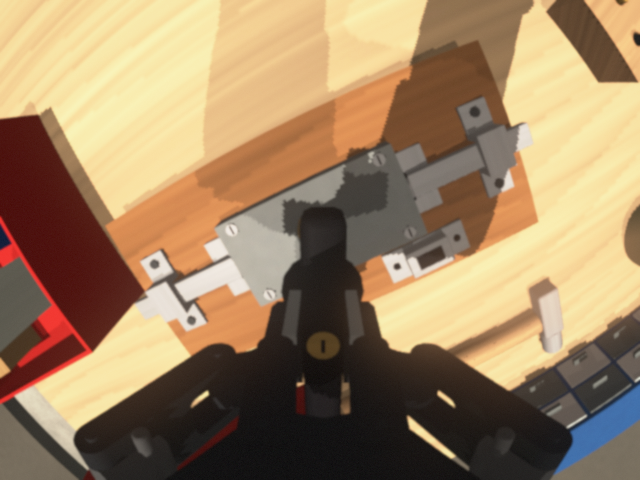

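The handle is held, with its brass disc at (323,346). I'll compute its offset in the tool frame, then lower gently.

```bash
python3 - <<'E'
from h import *
im=cv2.imread("pics/w4.png");c=vision.camera_info("wrist");K=c["mtx"];H=c["hand_eye"]
r=im[320:375,295:350].astype(int);m=(r[...,2]-r[...,0]>35)
v,u=np.nonzero(m);print(m.sum(),u.min()+295,u.max()+295,v.min()+320,v.max()+320)
uu,vv=(u.min()+u.max())/2+295,(v.min()+v.max())/2+320
for (a,b) in((uu,vv),(323,210)):
    x,y=a-K[0,2],b-K[1,2];rr=np.hypot(x,y);th=rr/K[0,0]
    ray=H[:3,:3]@np.array([x/rr*np.sin(th),y/rr*np.sin(th),np.cos(th)]);o=H[:3,3]
    for zz in(-.0277,-.02): print((a,b),zz,o+ray*(zz-o[2])/ray[2])
E
```

```text
635 307 339 332 358
(np.float64(323.0), np.float64(345.0)) -0.0277 [ 7.51130876e-05 -3.01820777e-05 -2.77000000e-02]
(np.float64(323.0), np.float64(345.0)) -0.02 [-5.52134225e-03 -2.74611026e-05 -2.00000000e-02]
(323, 210) -0.0277 [ 5.20826701e-02  6.30287083e-06 -2.77000000e-02]
(323, 210) -0.02 [ 4.99909684e-02  1.14825417e-05 -2.00000000e-02]
```

```bash
python3 - <<'E'
from h import *
X,Y=.5455,-.2403
q=down(np.radians(60.5))
ctrl.movel([X,Y,.127],frame=q,max_speed=.08);ctrl.pause(.2)
s=get_state();b=s['contact_force'];print(s['time'],s['tcp_pos'],b)
z=.127
while z>.106:
    z-=.0015;ctrl.movel([X,Y,z],max_speed=.03)
    s=get_state();f=s['contact_force']-b
    print(round(s['time'],2),round(z,4),np.round(s['tcp_pos'],4),np.round(f,1),np.round(s['wrist_torque'],2))
    if f[2]>5 or np.hypot(f[0],f[1])>6: break
E
```

```text
13.8833 [ 0.54581719 -0.24050438  0.12760015] [ 0.6968625   0.40433642 -3.41322412]
14.13 0.1255 [ 0.5455 -0.2403  0.1255] [-0.4 -0.1  0.8] [ 0.01  0.05 -0.03]
14.38 0.124 [ 0.5455 -0.2403  0.1239] [-0.4 -0.3  0.2] [-0.01  0.03  0.01]
14.63 0.1225 [ 0.5454 -0.2403  0.1224] [-1.1 -1.   0.2] [ 0.02 -0.01 -0.02]
14.88 0.121 [ 0.5454 -0.2403  0.1209] [-0.3 -0.2  0.4] [ 0.03 -0.04 -0.01]
15.13 0.1195 [ 0.5454 -0.2403  0.1194] [-0.9  0.3 -0.1] [-0.08  0.01  0.04]
15.38 0.118 [ 0.5455 -0.2402  0.1179] [-2.  -1.1  0.8] [ 0.04 -0.03  0.02]
15.63 0.1165 [ 0.5455 -0.2402  0.1164] [-0.5  0.2  0.2] [ 0.09 -0.04 -0.01]
15.88 0.115 [ 0.5455 -0.2402  0.1149] [-0.1 -0.4 -0.7] [ 0.07 -0.04 -0.02]
16.13 0.1135 [ 0.5455 -0.2402  0.1134] [-1.7 -0.6 -0.3] [ 0.11 -0.11  0.04]
16.38 0.112 [ 0.5455 -0.2402  0.1119] [-0.1  0.4 -0.1] [ 0.12 -0.1   0.03]
16.63 0.1105 [ 0.5454 -0.2402  0.1104] [-0.1 -0.8 -0.2] [ 0.15 -0.13  0.01]
16.88 0.109 [ 0.5455 -0.2403  0.1089] [-0.   0.3  0.1] [ 0.11 -0.14  0.03]
17.13 0.1075 [ 0.5455 -0.2402  0.1074] [-1.6 -0.2  0.4] [ 0.17 -0.1  -0.01]
17.38 0.106 [ 0.5454 -0.2403  0.1059] [ 0.1 -0.4 -0.3] [ 0.18 -0.04 -0.01]
```

The spindle passed the countersink floor (TCP 0.1193) with no resistance, so it is in the square. I'll carry on to home.

```bash
python3 - <<'E'
from h import *
X,Y=.5455,-.2403
b=np.array([.6,.3,-3.4]);z=.106
while z>.0755:
    z-=.003 if z>.084 else .0008;ctrl.movel([X,Y,z],max_speed=.03)
    s=get_state();f=s['contact_force']-b
    print(round(s['time'],2),round(z,4),np.round(s['tcp_pos'],4),np.round(f,1),np.round(s['wrist_torque'],2))
    if f[2]>5 or np.hypot(f[0],f[1])>10: break
E
```

```text
17.63 0.103 [ 0.5453 -0.2403  0.1027] [0.2 0.2 0. ] [ 0.15 -0.09 -0.  ]
17.88 0.1 [ 0.5453 -0.2402  0.0997] [-0.5 -0.5  0.2] [ 0.13 -0.07  0.01]
18.13 0.097 [ 0.5453 -0.2402  0.0967] [0.6 0.7 0.6] [ 0.16 -0.04  0.02]
18.38 0.094 [ 0.5453 -0.2402  0.0938] [-0.2 -0.5  0.6] [ 0.1  -0.06  0.02]
18.63 0.091 [ 0.5454 -0.2403  0.0908] [-0.5 -0.2  0.5] [ 0.13 -0.06  0.03]
18.88 0.088 [ 0.5454 -0.2403  0.0878] [-0.9  0.3  0.6] [ 0.09 -0.03 -0.01]
19.13 0.085 [ 0.5454 -0.2403  0.0848] [-0.6  0.7  0.6] [0.08 0.03 0.03]
19.38 0.082 [ 0.5454 -0.2403  0.0818] [-1.4 -1.2  1.2] [0.08 0.01 0.01]
19.63 0.0812 [ 0.5455 -0.2404  0.0812] [-0.5  0.3  1. ] [ 0.07 -0.01 -0.01]
19.88 0.0804 [ 0.5455 -0.2403  0.0804] [-1.3  0.1  0. ] [0.   0.   0.02]
20.13 0.0796 [ 0.5455 -0.2403  0.0795] [-0.3 -0.5  0.5] [ 0.   -0.01  0.04]
20.38 0.0788 [ 0.5456 -0.2404  0.079 ] [-0.5 -0.8  3. ] [0.05 0.03 0.03]
20.63 0.078 [ 0.5456 -0.2404  0.0789] [-3.4  0.5  9.8] [0.3  0.46 0.  ]
```

```bash
python3 - <<'E'
from h import *
X,Y=.5455,-.2403
T=60.5;ctrl.movel([X,Y,.0785],max_speed=.03);ctrl.pause(.3)
while T>-3:
    T-=3 if T>8 else 1.5
    ctrl.movel([X,Y,.0785],frame=down(np.radians(T)),max_speed=.03)
    s=get_state();f=s['contact_force'];t=s['wrist_torque']
    e=Ro.from_quat(np.roll(s['eef_rot'],-1)).as_matrix()[:,1]
    print(round(s['time'],2),round(T,1),np.degrees(np.arctan2(e[1],e[0])).round(1),np.round(s['tcp_pos'],4),np.round(f,1),np.round(t,2),round(s['width'],4))
    if abs(t[2])>.55 or f[2]>12 or np.hypot(f[0],f[1])>15: break
E
```

```text
21.43 57.5 57.5 [ 0.5456 -0.2401  0.0789] [-2.   1.7  5.7] [0.39 0.35 0.05] 0.015
21.68 54.5 54.5 [ 0.5455 -0.2401  0.0789] [-2.1  1.9  5.6] [0.37 0.44 0.11] 0.0153
21.93 51.5 51.5 [ 0.5456 -0.2401  0.0789] [-1.8  2.2  6.8] [0.41 0.44 0.16] 0.0149
22.18 48.5 48.5 [ 0.5456 -0.2401  0.0789] [-2.1  0.8  5.7] [0.36 0.41 0.07] 0.0152
22.43 45.5 45.5 [ 0.5456 -0.2401  0.0789] [-1.2  1.   5.4] [0.35 0.39 0.09] 0.0148
22.68 42.5 42.5 [ 0.5456 -0.2401  0.0789] [-2.5  1.1  6.5] [0.38 0.41 0.14] 0.015
22.93 39.5 39.5 [ 0.5456 -0.2401  0.0789] [-1.4  0.8  5.9] [0.3  0.33 0.14] 0.0151
23.18 36.5 36.5 [ 0.5456 -0.2401  0.0789] [-2.8  1.7  6.1] [0.34 0.41 0.13] 0.0151
23.43 33.5 33.5 [ 0.5456 -0.2402  0.0789] [-1.8  1.   6.7] [0.33 0.43 0.15] 0.0151
23.68 30.5 30.5 [ 0.5457 -0.2402  0.0789] [-1.8  1.3  5.9] [0.3  0.34 0.14] 0.015
23.93 27.5 27.5 [ 0.5457 -0.2402  0.0789] [-1.7  1.   5.9] [0.32 0.32 0.21] 0.0151
24.18 24.5 24.5 [ 0.5457 -0.2402  0.0789] [-2.8  1.1  5.6] [0.33 0.35 0.16] 0.015
24.43 21.5 21.5 [ 0.5457 -0.2402  0.0789] [-1.9  2.1  6.4] [0.31 0.34 0.15] 0.015
24.68 18.5 18.5 [ 0.5457 -
[... 253 characters left out ...]
.0789] [-1.9  1.2  5.7] [0.26 0.33 0.21] 0.0151
25.68 6.5 6.5 [ 0.5458 -0.2403  0.0789] [-1.7  0.8  6.8] [0.3  0.31 0.17] 0.0153
25.93 5.0 5.0 [ 0.5458 -0.2402  0.0789] [-1.6  1.5  5.1] [0.28 0.36 0.21] 0.0151
26.18 3.5 3.5 [ 0.5458 -0.2402  0.0789] [-1.8  1.8  6.1] [0.29 0.32 0.2 ] 0.0148
26.43 2.0 2.0 [ 0.5458 -0.2402  0.0789] [-1.4  1.   6.8] [0.25 0.29 0.21] 0.015
26.68 0.5 0.5 [ 0.5458 -0.2403  0.0789] [-1.2  2.1  6.3] [0.24 0.33 0.18] 0.0151
26.93 -1.0 -1.0 [ 0.5458 -0.2403  0.0789] [-2.4  1.8  5.6] [0.28 0.3  0.21] 0.0153
27.18 -2.5 -2.5 [ 0.5458 -0.2403  0.0789] [-1.5  2.   6.3] [0.24 0.29 0.22] 0.0149
27.43 -4.0 -4.0 [ 0.5458 -0.2403  0.0789] [-2.4  1.3  5.9] [0.28 0.34 0.19] 0.0152
```

```bash
python3 - <<'E'
from h import *
X,Y=.5455,-.2403
T=-4.
while T>-12:
    T-=.8
    ctrl.movel([X,Y,.0785],frame=down(np.radians(T)),max_speed=.03)
    t=np.mean([(ctrl.pause(.05),get_state()['wrist_torque'])[1] for _ in range(3)],0)
    print(round(T,1),np.round(t,2))
    if abs(t[2])>.42: break
print(get_state()['time'])
E
```

```text
-4.8 [0.22 0.31 0.24]
-5.6 [0.23 0.31 0.23]
-6.4 [0.22 0.32 0.24]
-7.2 [0.22 0.3  0.22]
-8.0 [0.22 0.31 0.24]
-8.8 [0.19 0.3  0.29]
-9.6 [0.23 0.32 0.31]
-10.4 [0.21 0.3  0.42]
-11.2 [0.2  0.32 0.49]
31.0333
```

The torque rise from about −8.5° on is the stop: the lock's axis at about −3.5° plus the square's play. I'll back off within the play to line the bar up, let go, and check.

```bash
python3 - <<'E'
from h import *
X,Y=.5455,-.2403
for T in(-9,-7,-5): 
    ctrl.movel([X,Y,.0785],frame=down(np.radians(T)),max_speed=.03);ctrl.pause(.1);print(T,get_state()['wrist_torque'].round(2))
ctrl.pause(.3)
ctrl.ungrasp();s=get_state();print(s['width'],s['contact_force'].round(1),s['wrist_torque'].round(2))
ctrl.movel([X,Y,.2],max_speed=.12)
ctrl.movel([.538,-.312,.2],max_speed=.15)
s=get_state();print(s['time'],s['tcp_pos'])
im,d=vision.grab_frame("wrist")
a=ortho(im,s['tcp_pos'],s['eef_rot'],X,Y,.08,.0004,.106);b=ortho(im,s['tcp_pos'],s['eef_rot'],X,Y,.08,.0004,.06)
cv2.imwrite("pics/o5.png",np.hstack([a,b]))
im,d=vision.grab_frame("top");A=world("top",d,np.ones_like(d,bool))
A=A[(np.hypot(A[:,0]-X,A[:,1]-Y)<.075)&(A[:,2]>.095)&(A[:,2]<.13)]
print(len(A),A.mean(0),cv2.minAreaRect(A[:,:2].astype(np.float32)*1000),np.percentile(A[:,2],[5,95]))
E
```

```text
-9 [0.22 0.28 0.08]
-7 [0.21 0.31 0.05]
-5 [0.16 0.36 0.03]
0.08501529241937157 [-0.4 -1.7  0.3] [ 0.05 -0.05  0.02]
34.8583 [ 0.53805864 -0.31130053  0.19947771]
341 [ 0.54322162 -0.23756766  0.10548766] ((543.7315063476562, -240.39047241210938), (99.27818298339844, 17.03000831604004), 84.55570983886719) [0.09965028 0.10919928]
```

View pics/o5.png

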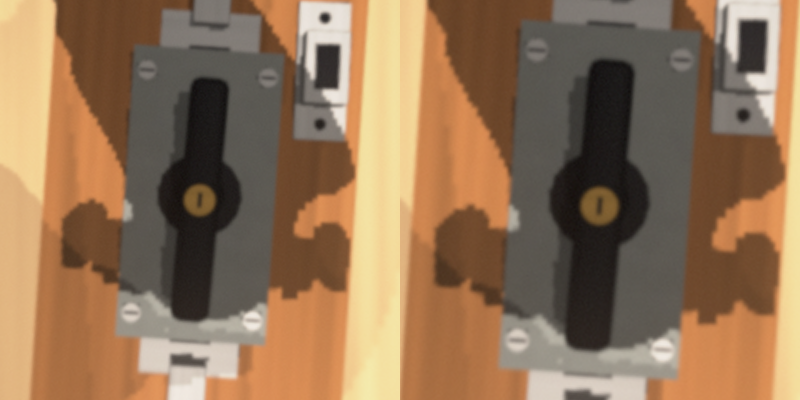

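The bar lies within about 1° of the case edges, the disc is over the hub, and the bar top at 0.1055 m means the collar is home. The gripper is clear, so I'm handing in.

```bash
python3 -c "
from station import ticket,get_state
print(get_state()['contact_force'],get_state()['time']);ticket.close_job()"
```

```text
[ 0.65565015 -0.56409095 -0.63023136] 34.9583
the job is handed in; nothing more can be done
```

The T-handle is in the lock with its collar home, turned clockwise to the stop and released. I handed the job in at about 35 s; no verdict came back.

- **Fit:** I read the hub's turn from a close wrist picture and put the bar in about 64° anticlockwise of the lock's axis. The spindle went through at the first try with almost no resistance, and the collar landed home with a push of about 10 N.
- **Turn to the stop:** The hub turned at about 0.2 N m. The torque rose to about 0.5 N m at the stop, and I pressed no further. I then turned the handle back about 6°, into the square's play, so the bar lies along the lock.
- **Last checks:**
  - In the wrist picture the bar is within about 1° of the case edges.
  - In the top view the bar is about 2° from the lock's axis, the bar top is at 0.1055 m (0.106 expected) and the bar's centre is within 2 mm of the hub.
  - The gripper was open and clear, with no contact force.
- **Not settled or not checked:**
  - My readings of the lock's own axis ranged from 85.1° to 86.7°, which is well within the tolerance.
  - I did not measure the other things on the bench again. The arm met no unexpected force on the way.

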